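# Bring a sensor module round to the carousel's gap and set it out for service

## Task

Turn the carousel until the sensor module with the cross-bar handle stands squarely in the gap of the retaining ring. Then lift that module out and set it down upright, without dropping it, in the service tray, clear of the walls, and let go. Leave the other modules in their pockets and keep the bottle and the jar standing.

Things in the scene. Friction and masses are not known exactly. Their poses are not given: they have to be found in the camera images.
- stand: Fixed carousel stand, 300 mm across: base disc, posts and a C-shaped flat aluminium retaining ring (top 118 mm above the bench, 4 mm thick, radii 117 to 149 mm) over the rims of the modules' collars, so a module lifts out only at the ring's gap. Origin on the vertical axis at bench level; its -x points through the gap's middle; the gap spans about 30 degrees each side, 105 mm wide inside
- gap (a point): Fixed pick-out point in the middle of the ring's gap: 100 mm from the carousel axis along the stand's -x, 89 mm above the bench. The centre of a module is here when its pocket faces the gap squarely
- carousel (a joint): Carousel angle in rad about its vertical axis, counter-clockwise from above positive, limits +-6.3, starts at 0. About 0.03 N m of friction, no detents: stays where left. Six cups (pockets) 60 degrees apart, centres 100 mm from the axis; cup floor 30 mm, rim 58 mm above the bench, inside diameter 51 mm. Five hold modules; the empty one starts nearest the gap
- hub (a point): Middle of the carousel's black grip bar, on the axis, 147 mm above the bench. The bar is 60 mm long (along this point's x), 14 mm thick (y) and 36 mm tall (129 to 165 mm above the bench), fixed to the carousel on a 28 mm post, and turns with it
- tee_mid (a point): Wanted module, 118 mm tall, 0.15-0.31 kg: white 44 mm body 70 mm tall, then 60 mm steel collar 8 mm thick, black 24 mm neck, and on top a black cross-bar 60 mm long (this point's x), 14 thick (y), 20 tall, its middle 49 mm above this point. Point: its centre, 59 mm above the underside, z up. In the pocket the underside is 30 mm, the bar 128-148 mm above the bench; the bar may point any way
- tray_in (a point): Centre of the inner floor of the service tray: fixed, square, aluminium, 150 x 150 mm outside, 22 mm high, walls 4 mm thick; x and y along its sides, z up. This floor is about 4 mm above the bench
- round_a_mid (a point): Bystander that stays in its pocket: sensor module like the wanted one (118 mm tall, 44 mm body, 60 mm collar) but with a round 36 mm cap on top instead of the cross-bar; this point is at its centre, half-way up (59 mm above its underside), z up
- round_b_mid (a point): Bystander that stays in its pocket: sensor module like the wanted one (118 mm tall, 44 mm body, 60 mm collar) but with a round 36 mm cap on top instead of the cross-bar; this point is at its centre, half-way up (59 mm above its underside), z up
- square_mid (a point): Bystander that stays in its pocket: sensor module like the wanted one (118 mm tall, 44 mm body, 60 mm collar) but with a square 32 mm cap on top instead of the cross-bar; this point is at its centre, half-way up (59 mm above its underside), z up
- dome_mid (a point): Bystander that stays in its pocket: sensor module like the wanted one (118 mm tall, 44 mm body, 60 mm collar) but with a domed 34 mm cap on top instead of the cross-bar; this point is at its centre, half-way up (59 mm above its underside), z up
- bottle: Bystander: closed white plastic bottle, 66 mm in diameter, 170 mm tall, standing on the bench to the right of the carousel; origin at the centre of its underside, z up
- jar: Bystander: closed clear jar, 72 mm in diameter, 90 mm tall, standing on the bench near the bottle; origin at the centre of its underside, z up
Things that resemble listed ones, but are neither listed nor needed, are in the scene too. What is shaped like the part that bears tee_mid but pink or red is not meant.

How it is judged:
By the outcome, as a careful person would: the job done as asked, in the order asked, and still so for the second after the job is handed in, with the robot touching nothing.
It also fails if it takes over 72 s, if anything falls off the work surface, if the arm or the gripper's body presses on something with over 40 N, if the wrist force passes 120 N, or if a joint passes its speed limit or range.

## Robot

A 6-joint arm with a two-finger parallel gripper is mounted at the origin on the work surface. World frame = base frame: x ahead of the robot, y to its left, z up, the work surface at z = 0. Lengths are in m, angles in rad, forces in N, time in s.
With the tool pointing down it reaches from about 0.25 to 0.775 m from the base axis. Payload 4 kg.
Tool frame: the origin (TCP) lies between the finger pads; the fingertips stand 17 mm ahead of it and the grasp point (between the pads) lies 2 mm behind it (env.tip_extent is the distance from the TCP to the fingertips, in m); z points along the fingers, y is the line along which they close (so a half turn about z gives the same grasp; the last joint's range is limited). The gripper opens to 85 mm and grips with 20 to 120 N. Pads are 22 mm wide; open, the fingers measure 114 mm over their backs; the gripper's body (76 mm by 85 mm) begins 54 mm behind the grasp point. The pads swing forward as they close: fully open they stand 13 mm farther back than shut.
Start: joints at [-1.22, 0.087, 1.371, -0, 1.684, -0.103], TCP at [0.241, -0.494, 0.225] pointing down, gripper open.
Joint ranges: [-3.1, 3.1], [-0.76, 2.03], [0.27, 2.55], [-1.08, 4.22], [0.17, 2.65], [-2.57, 2.57]. Speed limits (rad/s): [2.79, 2.79, 3.14, 3.14, 3.14, 3.14].

## Interface

Orientations are given as a unit quaternion [w, x, y, z].
In Python, from bench import env, imaging gives the robot as it stands.
- The arm moves only by the tool play_rows, never from a script. Its argument "plan" is a list of rows, each a list of 3 entries, a list of its own where there are three numbers: the turn, a rotation vector about the world's x, y, z in degrees, then the shift along the world's x, y, z in cm, then the opening, from 0 (shut) to 1 (fully open). A call has 1 to 5 rows; each row is the pose to reach, as a shift and turn from the pose commanded when the call began; what a row does not reach only later rows make up. A row lasts 1/10 s, in which the tool goes at most 50 mm and 8.59 degrees, less where a joint would pass 70% of its speed; a pose out of reach is approached as far as the arm can. A call with a gripper value outside its range is refused whole. The fingers move at their own pace and stop on an object; "grip_force" is the grip in N (left out, the last holds). Time passes only in rows, so rows that repeat a pose let the fingers close. It gives the time, the measured TCP pose, the force, the opening and the grip force at its end, in the units of the state.
- env.sense(): the state, without advancing time (a new reading comes with each control period).
- imaging.read_camera(name): name is "side" or "top" or "wrist"; returns a dict with "frame" (400x640x3 uint8, red, green, blue), "fx", "fy", "cx", "cy" (pixels), "position" and "attitude" of the camera in the world; the wrist camera has in their place "hand_eye" (4x4, takes a point from camera to tool coordinates, whose origin is the TCP and whose axes are the flange's). Camera axes: x right, y down, z forward; pixel columns grow to the right and rows downward; lengths in m; the calibration is good to about 2 mm. A picture is of the moment at which its call begins: read the wrist's pose just before it. There is no depth.
- env.sign_off(): hands the job in; it is judged then, once.
The state is a dict: "time": time; "joint_positions": joint angles; "qd": joint speeds; "tau": joint torques, N m; "tcp_pos": TCP position; "tcp_rot": TCP orientation; "force": force on the tool from outside, world axes, zero at the start; "wrist_torque": the same for the moment, N m; "finger_gap": finger opening in m; "grasp_force": force on a finger pad.
Only numpy, scipy, OpenCV 4.12 (cv2) and the standard library are available. Lean on these libraries where they do the work, as an engineer would, in place of code of your own. Each camera call takes 0.05 s, during which the arm holds its last target. There are 200 camera calls.

## Working session

There is one attempt and no reset: what is moved stays moved. The work goes in short steps, Python scripts to look and compute and a tool call to move; the robot and the scene stay as the last step left them, time stands still between calls to the robot, and variables do not carry over. Pictures are saved under pics/ and viewed, at most 11 in all, crops included, and the job is handed in when it is done.

Besides the shell and the picture viewer there is one more tool, called by a JSON object that holds its "op" and its "data". play_rows: Moves the arm, as the interface text tells. Its arguments: {"type":"object","properties":{"plan":{"type":"array"},"grip_force":{"type":"number"}},"required":["plan"]}

```bash
mkdir -p pics
cat > h.py <<'E'
import numpy as np, cv2
from bench import env, imaging
from scipy.spatial.transform import Rotation as R
def rot(a):
    a=np.array(a,float)
    return a if a.shape==(3,3) else R.from_quat(a[[1,2,3,0]]).as_matrix()
def cam(name):
    s=env.sense(); c=imaging.read_camera(name)
    if name=="wrist":
        T=np.array(c["hand_eye"]); Rt=rot(s["tcp_rot"])
        c["R"]=Rt@T[:3,:3]; c["p"]=Rt@T[:3,3]+np.array(s["tcp_pos"])
    else: c["R"]=rot(c["attitude"]); c["p"]=np.array(c["position"])
    return c
def ray(c,u,v,z):
    d=c["R"]@np.array([(u-c["cx"])/c["fx"],(v-c["cy"])/c["fy"],1.])
    return c["p"]+d*(z-c["p"][2])/d[2]
def proj(c,P):
    q=c["R"].T@(np.array(P)-c["p"]); return q[0]/q[2]*c["fx"]+c["cx"],q[1]/q[2]*c["fy"]+c["cy"]
def save(c,fn): cv2.imwrite(fn,c["frame"][:,:,::-1])
E
python3 - <<'E'
from h import *
for n in("top","side"):
    c=cam(n); save(c,f"pics/{n}0.png"); print(n,c["p"],c["R"].round(3).tolist(),c["fx"],c["cx"],c["cy"])
s=env.sense(); print(s["tcp_pos"],s["tcp_rot"],s["finger_gap"],env.tip_extent)
E
```

```text
top [ 0.42016434 -0.02155751  1.09701203] [[-0.046, -0.978, 0.205], [-0.999, 0.044, -0.015], [0.006, -0.206, -0.979]] 417.329888873943 319.62329859219545 196.38795987499964
side [ 0.57701178 -0.71621823  0.8834909 ] [[0.996, -0.07, 0.059], [-0.091, -0.745, 0.661], [-0.003, -0.663, -0.748]] 437.3924268990371 321.98126204500954 197.68073568519458
[ 0.2409151  -0.49389523  0.22383166] [-1.02268804e-03  9.74371237e-01  2.24943609e-01 -1.35477318e-04] 0.08540182126046177 0.017
```

View pics/top0.png

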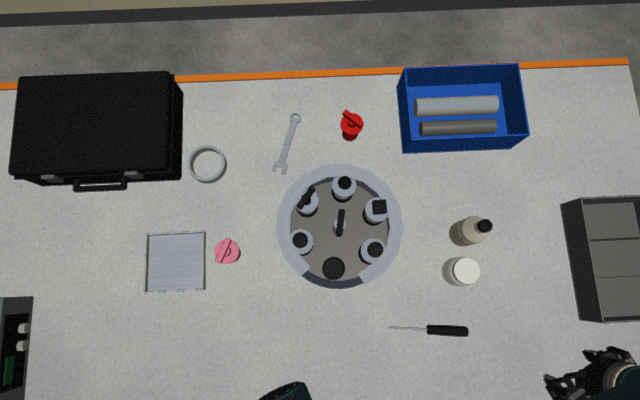

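View pics/side0.png

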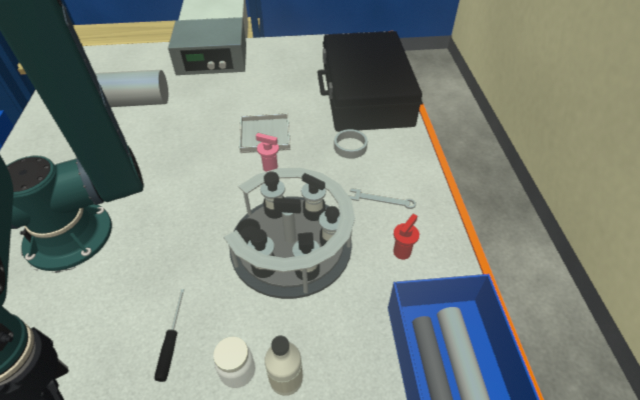

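The pictures show three things that could be the wanted module, by top-image pixel: the pink cross-bar piece at (227,251), the red one at (351,124), and the white-bodied module with a black cross-bar in the carousel at (308,198). I choose the last. The others in the carousel have round, square (378,207) or dome caps. The gap faces the image bottom at about (333,275), and the tray is at (175,262).

```bash
cat > m.py <<'E'
from h import *
c=cam("top"); f=c["frame"]
crop=cv2.resize(f[150:300,265:415],None,fx=4,fy=4,interpolation=cv2.INTER_CUBIC); cv2.imwrite("pics/crop0.png",crop[:,:,::-1])
hsv=cv2.cvtColor(f,cv2.COLOR_RGB2HSV)
for p in [(285,225),(396,225),(340,170),(175,262),(260,300),(148,262),(330,205)]: print(p,f[p[1],p[0]],hsv[p[1],p[0]])
dark=(hsv[...,2]<60).astype(np.uint8); dark[:,:265]=0;dark[:,415:]=0;dark[:150]=0;dark[300:]=0
n,l,st,ce=cv2.connectedComponentsWithStats(dark)
for i in range(1,n):
    if st[i,4]>25:
        y,x=np.where(l==i); r=cv2.minAreaRect(np.c_[x,y].astype(np.float32)); print(ce[i].round(1),st[i,4],r, ray(c,*ce[i],.148)[:2].round(4), ray(c,*ce[i],.165)[:2].round(4))
E
python3 m.py
```

```text
(285, 225) [148 153 162] [109  22 162]
(396, 225) [149 154 162] [108  20 162]
(340, 170) [152 156 165] [111  20 165]
(175, 262) [149 157 164] [104  23 164]
(260, 300) [167 166 165] [ 15   3 167]
(148, 262) [112 115 113] [ 70   7 115]
(330, 205) [109 108 104] [ 24  12 109]
[344.2 182.3] 131 ((344.0, 182.0), (12.0, 12.0), 90.0) [ 0.6503 -0.0954] [ 0.6462 -0.0941]
[305.8 197.6] 175 ((306.62359619140625, 197.70225524902344), (9.645980834960938, 25.545949935913086), 32.00538635253906) [ 0.6179 -0.0042] [ 0.6144 -0.0045]
[340.  197.9] 76 ((339.9722595214844, 197.25439453125), (20.878440856933594, 9.033941268920898), 17.52556800842285) [ 0.6135 -0.0835] [ 0.61   -0.0823]
[379.1 206.5] 182 ((379.0, 206.5), (13.0, 14.0), 90.0) [ 0.5891 -0.1726] [ 0.5861 -0.1699]
[307.8 213.1] 61 ((307.5831298828125, 212.3875274658203), (7.862043857574463, 20.2237491607666), 81.46923065185547) [ 0.5812 -0.0072] [ 0.5783 -0.0075]
[339.9 222.4] 167 ((339.93768310546875, 222.4156494140625), (6.9225544929504395, 27.44298553466797), 8.530765533447266) [ 0.5563 -0.0799] [ 0.5539 -0.0789]
[368.5 219.6] 74 ((369.1141052246094, 218.9364776611328), (20.76104736328125, 8.973817825317383), 39.09385681152344) [ 0.5598 -0.146 ] [ 0.5573 -0.1438]
[299.7 239.7] 172 ((300.0, 240.0), (14.0, 14.0), 90.0) [0.5209 0.0135] [0.5191 0.0129]
[374.9 249.1] 179 ((375.0, 249.0), (14.0, 14.0), 90.0) [ 0.4918 -0.1557] [ 0.4905 -0.1533]
[361.6 256.6] 49 ((361.9361877441406, 256.442138671875), (18.357559204101562, 5.883134841918945), 60.64224624633789) [ 0.4764 -0.1244] [ 0.4754 -0.1225]
[333.1 268. ] 405 ((332.9999694824219, 268.0), (22.188007354736328, 22.188007354736328), 56.3099365234375) [ 0.4538 -0.0589] [ 0.4532 -0.0582]
```

View pics/crop0.png

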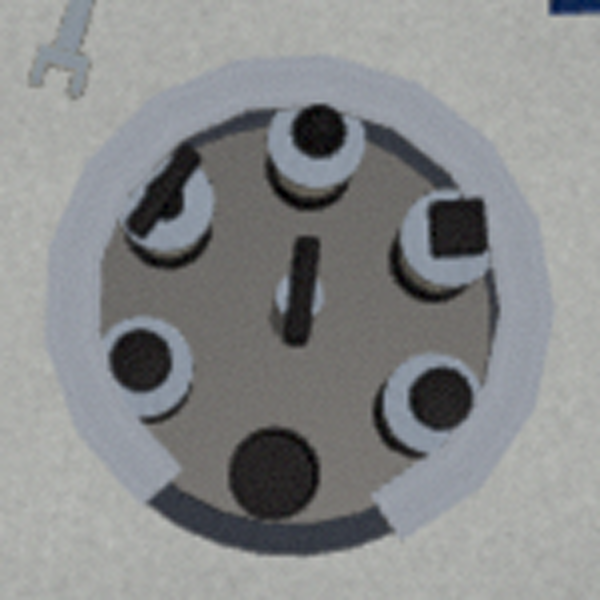

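```bash
cat > m2.py <<'E'
from h import *
c=cam("top"); f=c["frame"]; hsv=cv2.cvtColor(f,cv2.COLOR_RGB2HSV)
m=((hsv[...,1]>15)&(hsv[...,1]<35)&(hsv[...,2]>130)&(hsv[...,0]>95)&(hsv[...,0]<120)).astype(np.uint8)
m=cv2.morphologyEx(m,cv2.MORPH_OPEN,np.ones((3,3)))
n,l,st,ce=cv2.connectedComponentsWithStats(m)
for i in range(1,n):
    if st[i,4]<800: continue
    k=(l==i).astype(np.uint8); C=max(cv2.findContours(k,0,cv2.CHAIN_APPROX_NONE)[0],key=len)[:,0].astype(float)
    print(ce[i].round(1),st[i])
    if abs(ce[i][0]-338)<40:
        P=np.array([ray(c,u,v,.118)[:2] for u,v in C])
        x=np.array([.56,-.08])
        for it in range(30):
            r=np.hypot(*(P-x).T); Q=P[r>.142]; A=np.c_[2*Q,np.ones(len(Q))]; s=np.linalg.lstsq(A,(Q**2).sum(1),rcond=None)[0]; x=s[:2]
        print("ring centre",x,"R",np.sqrt(s[2]+x@x),len(Q)); ax=x
    else:
        r=cv2.minAreaRect(C.astype(np.float32)); b=np.array([ray(c,u,v,.012)[:2] for u,v in cv2.boxPoints(r)]); print("tray?",b.round(4).tolist(),b.mean(0))
pol=lambda p:(round(float(np.hypot(*(p-ax))),4),round(float(np.degrees(np.arctan2(*(p-ax)[::-1]))),1))
for nm,u,v,z in [("gapLi",310,267,.118),("gapLo",302,275.5,.118),("gapRi",358.2,273,.118),("gapRo",365.5,284.5,.118),("tee",306.3,197.7,.146),("hub",339.9,222.4,.162),("roundT",344.2,182.3,.148),("sq",379.1,206.5,.148),("r2",299.7,239.7,.148),("r3",374.9,249.1,.148),("empty",333.1,268,.058)]:
    p=ray(c,u,v,z)[:2]; print(nm,p.round(4),pol(p))
def ang(a,b,z):
    d=ray(c,*b,z)-ray(c,*a,z); return np.degrees(np.arctan2(d[1],d[0])),np.hypot(*d[:2])
cr=lambda x,y:(265+x/4-.375,150+y/4-.375)
print("teebar",ang(cr(142,232),cr(190,150),.148)); print("hubbar",ang(cr(295,340),cr(309,238),.165))
s=env.sense(); print(R.from_matrix(rot(s["tcp_rot"])).as_euler("zyx",degrees=True), rot(s["tcp_rot"])[:,1])
E
python3 m2.py
```

```text
[340.  216.7] [ 277  164  126  120 3794]
ring centre [ 0.5564661  -0.08012641] R 0.14768071468281144 302
[175.8 262.7] [ 148  234   54   57 2784]
tray? [[0.5682, 0.4122], [0.5619, 0.2747], [0.4194, 0.273], [0.4256, 0.4068]] [0.49376295 0.34167874]
gapLi [ 0.4598 -0.0068] (0.1214, 142.8)
gapLo [0.4413 0.0125] (0.1478, 141.2)
gapRi [ 0.441  -0.1174] (0.1214, -162.1)
gapRo [ 0.4142 -0.1324] (0.1515, -159.8)
tee [ 0.618  -0.0052] (0.0969, 50.6)
hub [ 0.5543 -0.0791] (0.0024, 154.9)
roundT [ 0.6504 -0.0954] (0.0951, -9.2)
sq [ 0.5892 -0.1727] (0.0982, -70.5)
r2 [0.5208 0.0136] (0.1003, 110.8)
r3 [ 0.4917 -0.1557] (0.0995, -130.6)
empty [ 0.4572 -0.0624] (0.1009, 169.9)
teebar (np.float64(-32.17282842230553), np.float64(0.05590954547576203))
hubbar (np.float64(-10.98049620286585), np.float64(0.058612440137682305))
[-2.59982755e+01 -2.77379583e-02 -1.79927282e+02] [ 0.43834404 -0.89880625 -0.00135295]
```

{"op": "play_rows", "data": {"plan": [[[0,0,-8],[3.0,4.0,1.5],1],[[0,0,-16],[6.0,8.0,3],1],[[0,0,-24],[9.0,11.9,3],1],[[0,0,-31],[12.0,15.8,3],1],[[0,0,-37],[15.0,19.7,3],1]]}}

```text
time: 0.7
tcp_pos: [0.3875, -0.3015, 0.2551]
tcp_rot: [0.0, 0.995, -0.099, 0.0]
force: [1.2, 0.3, 0.6]
finger_gap: 0.0855
grasp_force: 0.0
```

{"op": "play_rows", "data": {"plan": [[[0,0,0],[3.0,4.0,1],1],[[0,0,0],[6.0,8.0,1],1],[[0,0,0],[9.0,11.9,1],1],[[0,0,0],[12.0,15.8,1],1],[[0,0,0],[15.0,19.7,1],1]]}}

```text
time: 1.2
tcp_pos: [0.5376, -0.1041, 0.2649]
tcp_rot: [0.0, 0.995, -0.096, 0.0]
force: [0.5, -0.1, 0.8]
finger_gap: 0.0856
grasp_force: 0.0
```

```bash
cat > w.py <<'E'
import sys
from h import *
c=cam("wrist"); save(c,"pics/"+sys.argv[1]); s=env.sense()
T=rot(s["tcp_rot"]); print(s["time"],s["tcp_pos"],"yang",np.degrees(np.arctan2(T[1,1],T[0,1])),"z",T[:,2].round(3),c["p"],c["frame"].shape)
for P in ([.5555,-.0795,.165],[.618,-.005,.148],[.458,-.0635,.058]): print(proj(c,P))
E
python3 w.py w1.png
```

```text
1.25 [ 0.54124193 -0.09741512  0.263992  ] yang -100.51644117358859 z [ 0.003  0.007 -1.   ] [ 0.60239783 -0.11789711  0.41469469] (400, 640, 3)
(np.float64(287.71226898429853), np.float64(183.3845614646577))
(np.float64(190.2590002237458), np.float64(126.13162439230368))
(np.float64(301.2772892926996), np.float64(241.1297668024922))
```

View pics/w1.png

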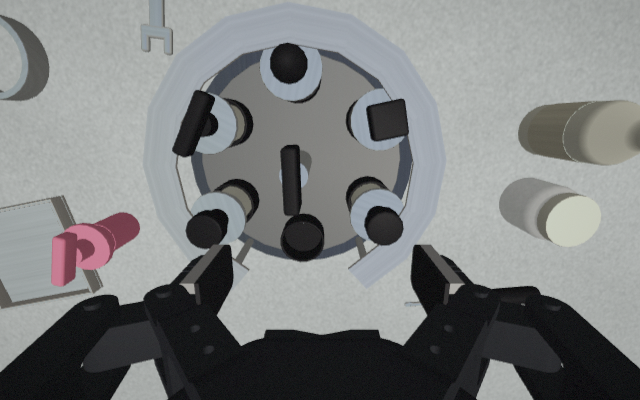

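Tee cross-bar at (194,123), hub bar at (291,180), empty pocket at (302,237), gap facing down between the fingers. The hub bar lies between the fingers and is parallel to them, so I go down and grip it.

{"op": "play_rows", "data": {"plan": [[[0,0,0],[1.0,1.4,-1],0.7],[[0,0,0],[1.5,1.95,-4.5],0.7],[[0,0,0],[1.5,1.95,-8.5],0.7],[[0,0,0],[1.5,1.95,-11.4],0.7],[[0,0,0],[1.5,1.95,-11.4],0.7]]}}

```text
time: 1.75
tcp_pos: [0.5478, -0.0861, 0.1443]
tcp_rot: [-0.001, 0.995, -0.096, -0.006]
force: [-0.8, 0.6, -1.4]
finger_gap: 0.0601
grasp_force: 0.0
```

{"op": "play_rows", "data": {"plan": [[[0,0,0],[0,0,0],0],[[0,0,0],[0,0,0],0],[[0,0,0],[0,0,0],0],[[0,0,0],[0,0,0],0],[[0,0,0],[0,0,0],0]], "grip_force": 30}}

```text
time: 2.25
tcp_pos: [0.5546, -0.0797, 0.1543]
tcp_rot: [-0.007, 0.996, -0.094, 0.004]
force: [3.8, 17.1, 1.9]
finger_gap: 0.0123
grasp_force: 31.3
```

Run:
```python
from h import *
s=env.sense(); T=rot(s["tcp_rot"])
print({k:np.round(s[k],4) for k in("time","joint_positions","tcp_pos","force","wrist_torque","finger_gap","grasp_force")},np.degrees(np.arctan2(T[1,1],T[0,1])))
```

```text
{'time': np.float64(2.25), 'joint_positions': array([-0.2527,  0.1294,  1.4648,  0.0146,  1.5425,  1.5059]), 'tcp_pos': array([ 0.5546, -0.0797,  0.1543]), 'force': array([ 3.8027, 17.0901,  1.9132]), 'wrist_torque': array([ 2.8884, -0.5266,  0.0351]), 'finger_gap': np.float64(0.0123), 'grasp_force': np.float64(31.3487)} -100.7745699499613
```

{"op": "play_rows", "data": {"plan": [[[0,0,4],[0,0.1,0],0],[[0,0,11],[0,0.1,0],0],[[0,0,18],[0,0.1,0],0],[[0,0,25],[0,0.1,0],0],[[0,0,32],[0,0.1,0],0]]}}

```text
time: 2.75
tcp_pos: [0.5546, -0.0802, 0.1543]
tcp_rot: [-0.004, 0.982, 0.186, 0.005]
force: [3.5, 13.4, 1.5]
finger_gap: 0.0125
grasp_force: 31.3
```

{"op": "play_rows", "data": {"plan": [[[0,0,7],[0,0,0],0],[[0,0,14],[0,0,0],0],[[0,0,21],[0,0,0],0],[[0,0,28],[0,0,0],0],[[0,0,35],[0,0,0],0]]}}

```text
time: 3.25
tcp_pos: [0.555, -0.0807, 0.1543]
tcp_rot: [-0.002, 0.881, 0.473, 0.006]
force: [4.3, 12.8, 1.0]
finger_gap: 0.0125
grasp_force: 31.3
```

{"op": "play_rows", "data": {"plan": [[[0,0,7],[0,0,0],0],[[0,0,14],[0,0,0],0],[[0,0,21],[0,0,0],0],[[0,0,28],[0,0,0],0],[[0,0,35],[0,0,0],0]]}}

```text
time: 3.75
tcp_pos: [0.5555, -0.0809, 0.1543]
tcp_rot: [0.001, 0.698, 0.716, 0.007]
force: [6.2, 11.3, -0.1]
finger_gap: 0.0128
grasp_force: 31.3
```

{"op": "play_rows", "data": {"plan": [[[0,0,7],[0,0,0],0],[[0,0,13],[0,0,0],0],[[0,0,18],[0,0,0],0],[[0,0,18],[0,0,0],0],[[0,0,18],[0,0,0],0]]}}

```text
time: 4.25
tcp_pos: [0.5558, -0.0808, 0.1543]
tcp_rot: [0.002, 0.58, 0.815, 0.007]
force: [7.5, 11.3, 0.3]
finger_gap: 0.0125
grasp_force: 31.3
```

```bash
cat > t.py <<'E'
from h import *
s=env.sense(); T=rot(s["tcp_rot"])
print({k:np.round(s[k],4) for k in("time","joint_positions","tcp_pos","force","wrist_torque","finger_gap","grasp_force")},np.degrees(np.arctan2(T[1,1],T[0,1])))
E
python3 t.py; python3 w.py w2.png
```

```text
{'time': np.float64(4.25), 'joint_positions': array([-0.2519,  0.1298,  1.4643,  0.0111,  1.5383, -0.5866]), 'tcp_pos': array([ 0.5558, -0.0808,  0.1543]), 'force': array([ 7.4862, 11.3134,  0.3087]), 'wrist_torque': array([ 2.0201, -1.0819, -0.1925]), 'finger_gap': np.float64(0.0125), 'grasp_force': np.float64(31.2728)} 19.152674708983028
4.3 [ 0.55586501 -0.08080399  0.15432114] yang 19.157279333595916 z [ 0.012  0.009 -1.   ] [ 0.53251281 -0.02108199  0.3044134 ] (400, 640, 3)
(np.float64(322.7937157103715), np.float64(247.97634100132075))
(np.float64(482.35867701864083), np.float64(145.1031985447412))
(np.float64(212.95369169648802), np.float64(139.6529259449404))
```

View pics/w2.png

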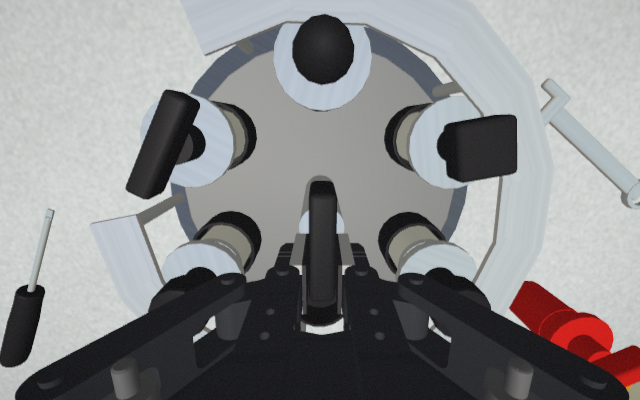

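Run:
```python
from h import *
c=cam("wrist"); ax=np.array([.5562,-.0803])
def pr(nm,u,v,z):
    p=ray(c,u,v,z)[:2]; d=p-ax; print(nm,p.round(4),round(np.hypot(*d),4),round(np.degrees(np.arctan2(d[1],d[0]))%360,1)); return p
pr("endB o",93,223,.118);pr("endB i",135,214,.118);pr("endA o",185,0,.118);pr("endA i",206,55,.118)
pr("dome",323,47,.148);pr("sq",486,147,.148)
hsv=cv2.cvtColor(c["frame"],cv2.COLOR_RGB2HSV); g=(hsv[...,2]<70).astype(np.uint8); m=g.copy(); m[:,:115]=0;m[:,215:]=0;m[:80]=0;m[205:]=0
# tee bar: drop the neck by opening
m=cv2.morphologyEx(m,cv2.MORPH_OPEN,np.ones((9,9)));n,l,st,ce=cv2.connectedComponentsWithStats(m); i=1+st[1:,4].argmax()
y,x=np.where(l==i); r=cv2.minAreaRect(np.c_[x,y].astype(np.float32)); print(st[i],r)
top=[(175,91),(199,100),(152,198),(127,190)]
P=[pr("bar",u,v,.148) for u,v in top]; P=np.array(P); pr("barc",*np.mean(top,0),.148)
d=(P[0]+P[1]-P[2]-P[3])/2; print(P.mean(0),np.hypot(*d),np.degrees(np.arctan2(d[1],d[0])))
```

```text
endB o [ 0.4153 -0.1308] 0.1497 199.7
endB i [ 0.4399 -0.1159] 0.1216 197.0
endA o [0.4438 0.0149] 0.1473 139.7
endA i [ 0.4611 -0.0082] 0.1194 142.8
dome [0.5242 0.0115] 0.0973 109.2
sq [ 0.6203 -0.0052] 0.0987 49.5
[ 128   93   76  107 4681] ((171.51206970214844, 150.4945831298828), (59.22788619995117, 112.3609848022461), 20.80678939819336)
bar [ 0.4621 -0.0311] 0.1062 152.4
bar [ 0.4741 -0.0314] 0.0956 149.2
bar [ 0.4618 -0.0887] 0.0948 185.1
bar [ 0.4485 -0.0886] 0.1081 184.4
barc [ 0.4618 -0.0588] 0.0968 167.2
[ 0.46160469 -0.05996297] 0.05884293809902023 77.2970280708973
```

{"op": "play_rows", "data": {"plan": [[[0,0,0],[0,0,0],0.6],[[0,0,0],[0,0,0],0.6],[[0,0,0],[0,0,0],0.6],[[0,0,0],[0,0,2],0.6],[[0,0,0],[0,0,5],0.6]]}}

```text
time: 4.85
tcp_pos: [0.5503, -0.0858, 0.1993]
tcp_rot: [-0.002, 0.581, 0.814, -0.001]
force: [-0.2, 0.1, 0.1]
finger_gap: 0.0512
grasp_force: 0.0
```

{"op": "play_rows", "data": {"plan": [[[0,0,-7],[-1,0.3,4],0.6],[[0,0,-14],[-4,0.6,7],0.6],[[0,0,-21],[-7,1.2,9],0.6],[[0,0,-28],[-9.8,1.8,9],0.6],[[0,0,-32],[-9.8,1.8,9],0.6]]}}

```text
time: 5.35
tcp_pos: [0.4517, -0.0675, 0.2938]
tcp_rot: [0.002, 0.784, 0.621, 0.001]
force: [1.7, 0.6, -0.5]
finger_gap: 0.0511
grasp_force: 0.0
```

{"op": "play_rows", "data": {"plan": [[[0,0,0],[0,0,0],0.6],[[0,0,0],[0,0,0],0.6]]}}

```text
time: 5.55
tcp_pos: [0.4538, -0.0679, 0.2912]
tcp_rot: [0.0, 0.782, 0.623, 0.0]
force: [0.6, -1.1, -1.0]
finger_gap: 0.0517
grasp_force: 0.0
```

```bash
python3 t.py; python3 w.py w3.png
python3 - <<'E'
from h import *
save(cam("top"),"pics/top1.png")
E
```

```text
{'time': np.float64(5.55), 'joint_positions': array([-2.7200e-01, -1.2090e-01,  1.4456e+00, -2.0000e-04,  1.8162e+00,
       -4.6000e-02]), 'tcp_pos': array([ 0.4538, -0.0679,  0.2912]), 'force': array([ 0.5926, -1.0756, -0.9937]), 'wrist_torque': array([0.0025, 0.0048, 0.0577]), 'finger_gap': np.float64(0.0517), 'grasp_force': np.float64(0.0)} -12.951258550254181
5.6 [ 0.4539165 -0.067833   0.2908346] yang -12.959619485555203 z [-0. -0. -1.] [ 0.46854015 -0.00482608  0.44099561] (400, 640, 3)
(np.float64(429.20481639507096), np.float64(176.98577889763885))
(np.float64(479.7120533124231), np.float64(80.66850880607505))
(np.float64(323.4615480197874), np.float64(166.0473326588732))
```

View pics/w3.png

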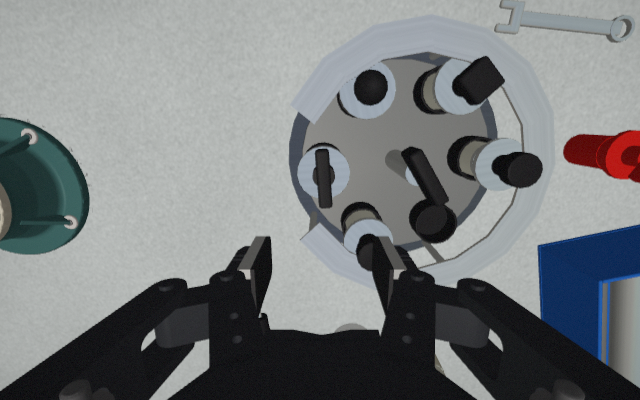

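Tee bar at (324,178) with its collar around (324,174), upright in the gap. The ring ends are near (300,113) and (310,235), and the hub bar is at (426,177).

Run:
```python
from h import *
c=cam("wrist"); f=c["frame"]; hsv=cv2.cvtColor(f,cv2.COLOR_RGB2HSV); ax=np.array([.5560,-.0803])
def pr(nm,u,v,z):
    p=ray(c,u,v,z)[:2]; d=p-ax; print(nm,(round(u,1),round(v,1)),p.round(4),round(np.hypot(*d),4),round(np.degrees(np.arctan2(d[1],d[0]))%360,1)); return p
g=(hsv[...,2]<45).astype(np.uint8)
def bar(x0,y0,x1,y1,z):
    m=np.zeros_like(g); m[y0:y1,x0:x1]=g[y0:y1,x0:x1]; n,l,st,ce=cv2.connectedComponentsWithStats(m); i=1+st[1:,4].argmax()
    y,x=np.where(l==i); r=cv2.minAreaRect(np.c_[x,y].astype(np.float32)); print(r)
    pr("bar",*r[0],z); b=cv2.boxPoints(r); b=np.array([ray(c,u,v,z)[:2] for u,v in b]); e=[b[1]-b[0],b[2]-b[1]]; e=max(e,key=np.linalg.norm); print("ang",np.degrees(np.arctan2(e[1],e[0]))%180,np.linalg.norm(e))
bar(300,140,350,215,.144)
# collar
m=((hsv[...,1]>15)&(hsv[...,2]>130)).astype(np.uint8); k=np.zeros_like(m); k[135:205,297:352]=m[135:205,297:352]
C=max(cv2.findContours(k,0,1)[0],key=len); (u,v),rad=cv2.minEnclosingCircle(C); print(rad*(.441-.108)/c["fx"]); pr("collar",u,v,.108)
crop=cv2.resize(f[85:265,270:450],None,fx=3.3,fy=3.3,interpolation=cv2.INTER_CUBIC); cv2.imwrite("pics/crop3.png",crop[:,:,::-1])
```

```text
((324.8019714355469, 178.01980590820312), (58.50818634033203, 17.71166229248047), 84.2894058227539)
bar (324.8, 178.0) [ 0.459  -0.0623] 0.0987 169.5
ang 83.24589632538664 0.06007809712325728
0.02927128021931321
collar (323.1, 172.6) [ 0.4573 -0.0627] 0.1002 169.9
```

View pics/crop3.png

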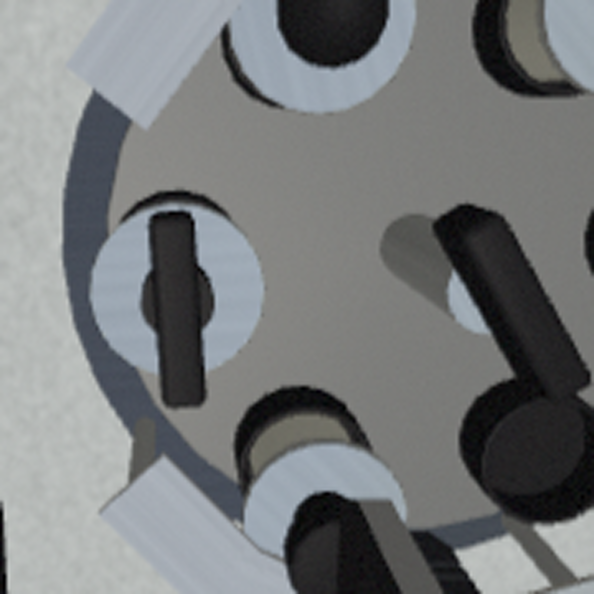

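The collar centre is at 169.9°, radius 100 mm. The gap's middle is at about 170°, so the module stands square. Next I go down onto the cross-bar.

{"op": "play_rows", "data": {"plan": [[[0,0,6],[0.4,0.5,-3],0.6],[[0,0,6],[0.4,0.5,-7],0.6],[[0,0,6],[0.4,0.5,-11],0.6],[[0,0,6],[0.4,0.5,-13],0.6],[[0,0,6],[0.4,0.5,-13],0.6]]}}

```text
time: 6.2
tcp_pos: [0.4554, -0.0619, 0.1565]
tcp_rot: [-0.004, 0.749, 0.663, -0.003]
force: [-0.4, 0.4, -0.9]
finger_gap: 0.0513
grasp_force: 0.0
```

```bash
python3 t.py
python3 - <<'E'
from h import *
c=cam("wrist"); print(proj(c,[.458,-.0625,.148]), proj(c,[.4545,-.0923,.148]),proj(c,[.4615,-.0327,.148])); save(c,"pics/w4.png")
E
```

```text
{'time': np.float64(6.2), 'joint_positions': array([-0.2585, -0.085 ,  1.6792, -0.    ,  1.5568, -0.1369]), 'tcp_pos': array([ 0.4554, -0.0619,  0.1565]), 'force': array([-0.3691,  0.4009, -0.8718]), 'wrist_torque': array([ 0.0349,  0.0005, -0.0083]), 'finger_gap': np.float64(0.0513), 'grasp_force': np.float64(0.0)} -6.969201450254561
(np.float64(325.9414448310535), np.float64(236.67342762799905)) (np.float64(325.9961328320815), np.float64(283.6992900980448)) (np.float64(325.8814801865705), np.float64(185.11021318395268))
```

View pics/w4.png

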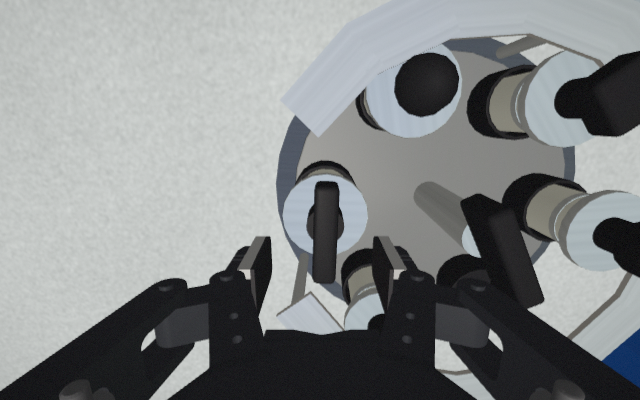

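The bar runs from (327,183) to (324,283), centred between the pads and parallel to them. I lower the last bit, close and lift.

{"op": "play_rows", "data": {"plan": [[[0,0,0],[0.05,0,-0.7],0.6],[[0,0,0],[0.05,0,-1.4],0.6],[[0,0,0],[0.05,0,-1.4],0.5],[[0,0,0],[0.05,0,-1.4],0],[[0,0,0],[0.05,0,-1.4],0]], "grip_force": 60}}

```text
time: 6.75
tcp_pos: [0.4586, -0.0626, 0.1476]
tcp_rot: [0.001, 0.749, 0.663, 0.0]
force: [-0.0, -0.0, 0.6]
finger_gap: 0.0147
grasp_force: 0.0
```

{"op": "play_rows", "data": {"plan": [[[0,0,0],[0,0,0],0],[[0,0,0],[0,0,0],0],[[0,0,0],[0,0,0],0],[[0,0,0],[0,0,0],0]]}}

```text
time: 7.15
tcp_pos: [0.4583, -0.0625, 0.147]
tcp_rot: [0.0, 0.749, 0.663, 0.0]
force: [0.7, -0.0, 0.5]
finger_gap: 0.0003
grasp_force: 0.0
```

```bash
python3 t.py
```

```text
{'time': np.float64(7.15), 'joint_positions': array([-0.2583, -0.0804,  1.6939, -0.    ,  1.5279, -0.1361]), 'tcp_pos': array([ 0.4583, -0.0625,  0.147 ]), 'force': array([ 0.6708, -0.0386,  0.5345]), 'wrist_torque': array([-0.0236,  0.0156, -0.0155]), 'finger_gap': np.float64(0.0003), 'grasp_force': np.float64(0.0)} -6.999477954906104
```

Run:
```python
from h import *
a=cam("wrist"); b=cam("side"); t=cam("top"); cv2.imwrite("pics/mix.png",np.hstack([cv2.resize(a["frame"][150:400,180:480],(400,333)),cv2.resize(b["frame"][150:300,200:380],(400,333))])[:,:,::-1])
```

```text
(no output)
```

View pics/mix.png

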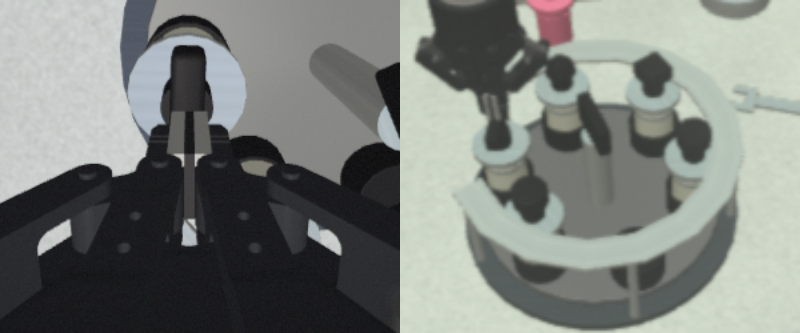

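The side view shows the closed pads ending just above the cross-bar, so they are too high. I open, go 1 cm lower and close again.

{"op": "play_rows", "data": {"plan": [[[0,0,0],[0,0,0.5],0.6],[[0,0,0],[0,0,0.5],0.6],[[0,0,0],[0,0,0.5],0.6],[[0,0,0],[0,0,-0.4],0.6],[[0,0,0],[0,0,-1.0],0.6]]}}

```text
time: 7.8
tcp_pos: [0.4579, -0.0624, 0.1359]
tcp_rot: [-0.0, 0.749, 0.663, -0.0]
force: [-0.1, -0.6, 0.5]
finger_gap: 0.0507
grasp_force: 0.0
```

{"op": "play_rows", "data": {"plan": [[[0,0,0],[0,0,0],0.3],[[0,0,0],[0,0,0],0],[[0,0,0],[0,0,0],0],[[0,0,0],[0,0,0],0],[[0,0,0],[0,0,0],0]]}}

```text
time: 8.3
tcp_pos: [0.4583, -0.0625, 0.137]
tcp_rot: [0.0, 0.749, 0.663, 0.0]
force: [0.1, 0.2, -0.2]
finger_gap: 0.0115
grasp_force: 58.6
```

```bash
python3 t.py
```

```text
{'time': np.float64(8.3), 'joint_positions': array([-0.2583, -0.0745,  1.7087, -0.    ,  1.5072, -0.1361]), 'tcp_pos': array([ 0.4583, -0.0625,  0.137 ]), 'force': array([ 0.0543,  0.1752, -0.1729]), 'wrist_torque': array([ 0.014 ,  0.043 , -0.0233]), 'finger_gap': np.float64(0.0115), 'grasp_force': np.float64(58.551)} -6.9979686258598175
```

{"op": "play_rows", "data": {"plan": [[[0,0,0],[0,0,0],0.4],[[0,0,0],[0,0,0],0.4],[[0,0,0],[0,0,-0.3],0.4],[[0,0,0],[0,0,-0.5],0.4],[[0,0,0],[0,0,-0.5],0]]}}

```text
time: 8.8
tcp_pos: [0.458, -0.0624, 0.1314]
tcp_rot: [-0.0, 0.749, 0.663, -0.0]
force: [-0.7, -0.3, 0.1]
finger_gap: 0.0209
grasp_force: 0.0
```

{"op": "play_rows", "data": {"plan": [[[0,0,0],[0,0,0],0],[[0,0,0],[0,0,0],0],[[0,0,0],[0,0,0],0],[[0,0,0],[0,0,0],0],[[0,0,0],[0,0,0],0]]}}

```text
time: 9.3
tcp_pos: [0.4582, -0.0625, 0.1318]
tcp_rot: [-0.0, 0.749, 0.663, -0.0]
force: [-0.4, -0.4, -1.4]
finger_gap: 0.0122
grasp_force: 61.3
```

```bash
python3 t.py
```

```text
{'time': np.float64(9.3), 'joint_positions': array([-0.2583, -0.0712,  1.7162,  0.    ,  1.4968, -0.1361]), 'tcp_pos': array([ 0.4582, -0.0625,  0.1318]), 'force': array([-0.3521, -0.3985, -1.4461]), 'wrist_torque': array([0.0081, 0.0702, 0.0159]), 'finger_gap': np.float64(0.0122), 'grasp_force': np.float64(61.3125)} -6.999990796022342
```

Good hold on the bar (gap 12 mm, 61 N). Now I lift straight up.

{"op": "play_rows", "data": {"plan": [[[0,0,0],[0,0,1],0],[[0,0,0],[0,0,2.5],0],[[0,0,0],[0,0,4.5],0],[[0,0,0],[0,0,6.5],0],[[0,0,0],[0,0,8.5],0]]}}

```text
time: 9.8
tcp_pos: [0.4583, -0.0625, 0.2183]
tcp_rot: [0.0, 0.749, 0.663, 0.0]
force: [0.7, 0.9, -0.9]
finger_gap: 0.0119
grasp_force: 61.1
```

{"op": "play_rows", "data": {"plan": [[[0,0,0],[0,0,2],0],[[0,0,0],[0,0,4],0],[[0,0,0],[0,0,6],0],[[0,0,0],[0,0,8],0],[[0,0,0],[0,0,8.5],0]]}}

```text
time: 10.3
tcp_pos: [0.4591, -0.0627, 0.3053]
tcp_rot: [0.002, 0.749, 0.663, 0.002]
force: [-0.0, -0.0, -2.3]
finger_gap: 0.0125
grasp_force: 61.2
```

```bash
python3 t.py
python3 - <<'E'
from h import *
c=cam("top"); f=c["frame"]; hsv=cv2.cvtColor(f,cv2.COLOR_RGB2HSV)
m=((hsv[...,1]>12)&(hsv[...,0]>85)&(hsv[...,0]<125)).astype(np.uint8); m[:,:140]=0;m[:,212:]=0;m[:225]=0;m[300:]=0
m[240:262,208:]=0
C=max(cv2.findContours(m,0,1)[0],key=cv2.contourArea); r=cv2.minAreaRect(C); print(r)
for z in(.004,.022):
    b=np.array([ray(c,u,v,z)[:2] for u,v in cv2.boxPoints(r)]); print(b.round(4).tolist(),b.mean(0))
a=cam("wrist"); a2=a["frame"][100:400,130:530]; p=c["frame"][150:300,130:430]
cv2.imwrite("pics/mix2.png",np.hstack([a2,cv2.resize(cam("side")["frame"][50:350,120:440],(320,300))])[:,:,::-1])
E
```

```text
{'time': np.float64(10.3), 'joint_positions': array([-0.2582, -0.1125,  1.4104,  0.    ,  1.838 , -0.1361]), 'tcp_pos': array([ 0.4591, -0.0627,  0.3053]), 'force': array([-0.0418, -0.0112, -2.3136]), 'wrist_torque': array([-0.0396,  0.0174, -0.004 ]), 'finger_gap': np.float64(0.0125), 'grasp_force': np.float64(61.1912)} -6.995751622445015
((175.0, 262.0), (58.0, 54.0), 90.0)
[[0.5719, 0.4155], [0.5654, 0.2743], [0.4168, 0.2726], [0.4232, 0.4099]] [0.49431714 0.34306862]
[[0.5694, 0.4083], [0.563, 0.2694], [0.4168, 0.2678], [0.4231, 0.4028]] [0.49309598 0.33706387]
```

View pics/mix2.png

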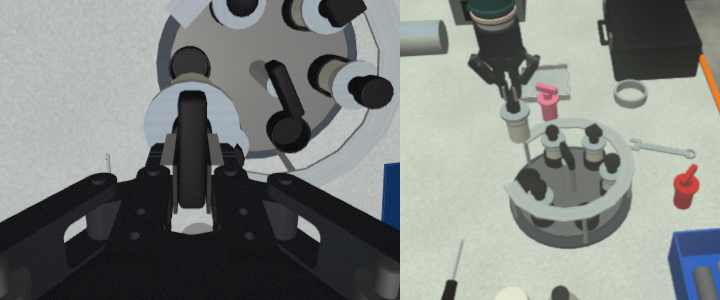

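The lifted module hangs upright below the fingers, and the empty pocket behind it is visible. Now I carry it to the tray.

{"op": "play_rows", "data": {"plan": [[[0,0,0],[0.2,2,0],0],[[0,0,0],[0.6,6,0],0],[[0,0,0],[1.0,10.5,0],0],[[0,0,0],[1.4,15,0],0],[[0,0,0],[1.8,19.5,0],0]]}}

```text
time: 10.95
tcp_pos: [0.4756, 0.134, 0.3001]
tcp_rot: [-0.001, 0.749, 0.662, -0.001]
force: [0.1, -0.1, -1.7]
finger_gap: 0.0123
grasp_force: 61.2
```

{"op": "play_rows", "data": {"plan": [[[0,0,0],[0.4,4.5,0],0],[[0,0,0],[0.8,9,0],0],[[0,0,0],[1.2,13.5,0],0],[[0,0,0],[1.6,17.5,0],0],[[0,0,0],[1.8,20.5,0],0]]}}

```text
time: 11.45
tcp_pos: [0.4935, 0.3398, 0.2993]
tcp_rot: [-0.001, 0.748, 0.663, -0.002]
force: [0.2, -1.0, -1.8]
finger_gap: 0.0119
grasp_force: 61.2
```

{"op": "play_rows", "data": {"plan": [[[0,0,0],[0,0.3,0],0],[[0,0,0],[0,0.3,-3],0],[[0,0,0],[0,0.3,-7],0],[[0,0,0],[0,0.3,-11],0],[[0,0,0],[0,0.3,-14],0]]}}

```text
time: 11.95
tcp_pos: [0.4926, 0.3386, 0.1574]
tcp_rot: [-0.0, 0.749, 0.662, -0.003]
force: [-0.3, 0.6, -1.4]
finger_gap: 0.0117
grasp_force: 61.1
```

```bash
cat > tr.py <<'E'
from h import *
c=cam("top"); f=c["frame"]
s=env.sense(); p=np.array(s["tcp_pos"])
print([np.round(proj(c,[.494+dx,.341+dy,.022]),0) for dx,dy in((.075,.075),(.075,-.075),(-.075,-.075),(-.075,.075))])
w=cam("wrist"); h=cv2.cvtColor(w["frame"],cv2.COLOR_RGB2HSV)
m=((h[...,1]>12)&(h[...,0]>85)&(h[...,0]<125)&(h[...,2]>110)).astype(np.uint8)
print([np.round(proj(w,[.494+dx,.341+dy,.022]),0) for dx,dy in((.075,.075),(.075,-.075),(-.075,-.075),(-.075,.075))])
for C in cv2.findContours(m,0,1)[0]:
    if cv2.contourArea(C)>1500: print(cv2.boundingRect(C),cv2.contourArea(C))
E
python3 t.py; python3 tr.py
```

```text
{'time': np.float64(11.95), 'joint_positions': array([ 5.0770e-01,  2.1920e-01,  1.3547e+00, -6.0000e-04,  1.5737e+00,
        6.3060e-01]), 'tcp_pos': array([0.4926, 0.3386, 0.1574]), 'force': array([-0.2784,  0.5521, -1.3825]), 'wrist_torque': array([-0.0035, -0.0313,  0.0089]), 'finger_gap': np.float64(0.0117), 'grasp_force': np.float64(61.1272)} -7.03838793826377
[array([145., 233.]), array([203., 231.]), array([203., 290.]), array([143., 293.])]
[array([401.,  89.]), array([409., 246.]), array([263., 261.]), array([234., 111.])]
(245, 98, 157, 155) 17140.5
```

{"op": "play_rows", "data": {"plan": [[[0,0,0],[0,0,-1.5],0],[[0,0,0],[0,0,-3],0],[[0,0,0],[0,0,-4.2],0],[[0,0,0],[0,0,-4.8],0],[[0,0,0],[0,0,-4.8],0]]}}

```text
time: 12.55
tcp_pos: [0.4938, 0.3402, 0.1128]
tcp_rot: [-0.0, 0.749, 0.663, -0.001]
force: [-0.8, -0.3, -1.8]
finger_gap: 0.0119
grasp_force: 61.1
```

{"op": "play_rows", "data": {"plan": [[[0,0,0],[0,0,-0.2],0],[[0,0,0],[0,0,-0.4],0],[[0,0,0],[0,0,-0.4],0]]}}

```text
time: 12.85
tcp_pos: [0.4944, 0.3406, 0.1102]
tcp_rot: [0.0, 0.749, 0.663, 0.0]
force: [0.1, 0.6, -2.0]
finger_gap: 0.012
grasp_force: 61.2
```

{"op": "play_rows", "data": {"plan": [[[0,0,0],[0,0,-0.1],0],[[0,0,0],[0,0,-0.2],0],[[0,0,0],[0,0,-0.2],0]]}}

```text
time: 13.15
tcp_pos: [0.4942, 0.3405, 0.1078]
tcp_rot: [0.0, 0.749, 0.663, -0.0]
force: [0.7, -0.5, -1.2]
finger_gap: 0.0122
grasp_force: 61.2
```

{"op": "play_rows", "data": {"plan": [[[0,0,0],[0,0,-0.1],0],[[0,0,0],[0,0,-0.1],0],[[0,0,0],[0,0,-0.1],0]]}}

```text
time: 13.45
tcp_pos: [0.4943, 0.3405, 0.1069]
tcp_rot: [0.0, 0.749, 0.663, -0.0]
force: [0.3, 0.7, -1.9]
finger_gap: 0.0121
grasp_force: 61.2
```

{"op": "play_rows", "data": {"plan": [[[0,0,0],[0,0,-0.1],0],[[0,0,0],[0,0,-0.1],0],[[0,0,0],[0,0,-0.1],0]]}}

```text
time: 13.75
tcp_pos: [0.4943, 0.3405, 0.1059]
tcp_rot: [0.0, 0.749, 0.663, 0.0]
force: [0.4, -0.4, -1.9]
finger_gap: 0.012
grasp_force: 61.2
```

{"op": "play_rows", "data": {"plan": [[[0,0,0],[0,0,-0.1],0],[[0,0,0],[0,0,-0.1],0],[[0,0,0],[0,0,-0.1],0]]}}

```text
time: 14.05
tcp_pos: [0.4945, 0.3407, 0.1059]
tcp_rot: [0.0, 0.749, 0.663, 0.001]
force: [-0.7, 0.1, 4.1]
finger_gap: 0.0117
grasp_force: 61.8
```

Contact: the force rose to +4 N with z held at 0.106. I open gently and go straight up.

{"op": "play_rows", "data": {"plan": [[[0,0,0],[0,0,0],0.2],[[0,0,0],[0,0,0],0.35],[[0,0,0],[0,0,0],0.5],[[0,0,0],[0,0,0],0.6],[[0,0,0],[0,0,0],0.6]], "grip_force": 20}}

```text
time: 14.55
tcp_pos: [0.4943, 0.3405, 0.1047]
tcp_rot: [0.0, 0.749, 0.663, -0.0]
force: [1.0, -0.3, 0.1]
finger_gap: 0.0512
grasp_force: 0.0
```

{"op": "play_rows", "data": {"plan": [[[0,0,0],[0,0,1],0.6],[[0,0,0],[0,0,3],0.6],[[0,0,0],[0,0,6],0.6],[[0,0,0],[0,0,10],0.6],[[0,0,0],[0,0,13],0.6]]}}

```text
time: 15.05
tcp_pos: [0.4946, 0.3407, 0.2385]
tcp_rot: [0.0, 0.749, 0.663, 0.002]
force: [0.2, 0.6, 0.5]
finger_gap: 0.051
grasp_force: 0.0
```

{"op": "play_rows", "data": {"plan": [[[0,0,0],[-3,-4,2],0.6],[[0,0,0],[-6,-8,4],0.6],[[0,0,0],[-9,-12,4],0.6],[[0,0,0],[-11,-15,4],0.6],[[0,0,0],[-11,-15,4],0.6]]}}

```text
time: 15.55
tcp_pos: [0.382, 0.1878, 0.2769]
tcp_rot: [0.001, 0.75, 0.661, 0.001]
force: [-0.0, 0.1, -0.4]
finger_gap: 0.0514
grasp_force: 0.0
```

Run:
```python
from h import *
c=cam("top"); f=c["frame"]
h=cv2.cvtColor(f,cv2.COLOR_RGB2HSV); m=(h[...,2]<60).astype(np.uint8)[225:305,140:212]
n,l,st,ce=cv2.connectedComponentsWithStats(m)
for i in range(1,n):
    if st[i,4]>30:
        u=ce[i]+[140,225]; print(u,st[i],ray(c,*u,.122)[:2])
s=cam("side"); print("tee exp side px",proj(s,[.4943,.3405,.004]),proj(s,[.4943,.3405,.122]),"top px",proj(c,[.4943,.3405,.122]))
d=(cv2.cvtColor(s["frame"],cv2.COLOR_RGB2HSV)[...,2]<60).astype(np.uint8)
print("bottle/jar: see px", [s["frame"][y,x].tolist() for x,y in((281,346),(232,356))])
cv2.imwrite("pics/fin.png",np.hstack([cv2.resize(f[150:310,130:510],(380*1,160*1)),np.zeros((160,20,3),np.uint8)])[:,:,::-1])
a=cv2.resize(f[130:310,130:510],(760,360)); b=s["frame"][60:300,180:380]; b=cv2.resize(b,(200,240)); g=s["frame"][60:300,180:400]
w=np.zeros((240,760,3),np.uint8); w[:,:440]=cv2.resize(s["frame"][70:190,200:420],(440,240)); w[:,450:]=cv2.resize(s["frame"][160:400,180:490],(310,240))
cv2.imwrite("pics/fin.png",np.vstack([a,w])[:,:,::-1])
```

```text
[160.48837209 258.81976744] [  7  30  27   9 172] [0.49420266 0.33729761]
[181.42648323 290.60533104] [   0   48   72   32 1163] [0.42018829 0.28754245]
tee exp side px (np.float64(264.85979328340255), np.float64(133.58798889107354)) (np.float64(260.7633509088473), np.float64(102.00405206168865)) top px (np.float64(159.0965908542607), np.float64(258.8418443809743))
bottle/jar: see px [[67, 71, 65], [223, 224, 200]]
```

View pics/fin.png

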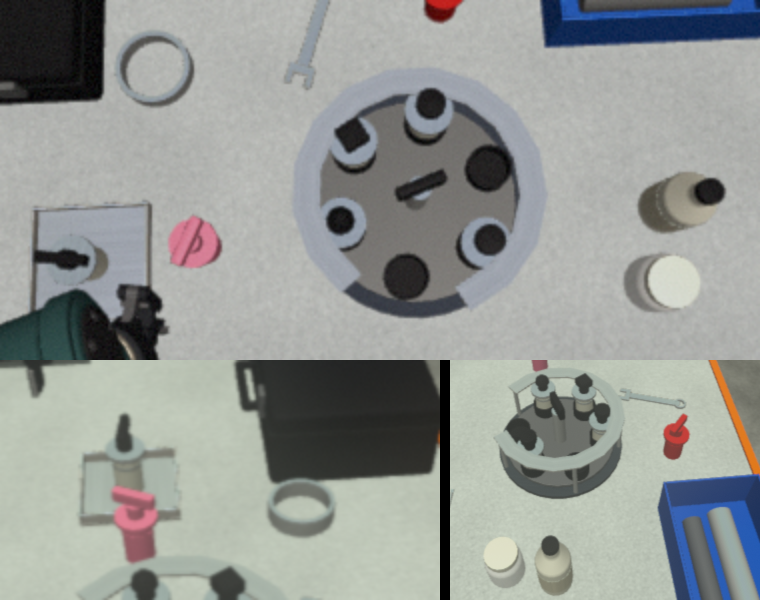

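The module stands upright in the tray, at tiled pixels (68,258) in the top view and (124,455) in the side view. The four other modules are in their pockets, the bottle and jar are standing, and the arm is clear.

```bash
python3 -c "
from bench import env
print(env.sign_off())"
```

```text
the job is handed in; nothing more can be done
None
```

The carousel was turned about 120° to bring the cross-bar module square to the gap, and the module now stands upright and released near the middle of the service tray; the other four modules, the bottle and the jar look undisturbed in the last pictures, and the job is handed in (no verdict was returned).

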